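# Isolate the supply, then draw the power unit out over the riser's edge and hold it

### The arm

A 6-joint arm with a two-finger parallel gripper is mounted at the origin on the work surface. World frame = base frame: x ahead of the robot, y to its left, z up, the work surface at z = 0. Lengths are in mm, angles in degrees, forces in N, time in s.
With the tool pointing down it reaches from about 300 to 775 mm from the base axis. Payload 14.6 kg.
Tool frame: the origin (TCP) lies midway between the tips of the shut fingers; the grasp point (between the pads) lies r.pinch_z behind it (r.pinch_z is the distance from the TCP to the grasp point, in mm); z points along the fingers, y is the direction in which the jaws open and shut (so a half turn about z gives the same grasp; the last joint's range is limited). The gripper opens to 94 mm and grips with 3 to 60 N. Pads are 16 mm wide; open, the fingers measure 119 mm over their backs; the gripper's body (75 mm by 177 mm) begins 78 mm behind the grasp point.
Start: joints at [-77.212, 17.183, 87.147, -0, 75.671, -3.816], TCP at [157.161, -527.057, 178.546] pointing down, gripper open.
Joint ranges: [-173.82, 173.82], [-45.26, 126.66], [13.44, 144.39], [-59.66, 239.66], [0, 175.72], [-146.38, 146.38]. Speed limits (degrees/s): [127.2, 127.2, 147.25, 180, 180, 180].

### API

Orientations are given as [roll, pitch, yaw] about the fixed x, y, z axes, in that order (R = Rz(yaw) Ry(pitch) Rx(roll)).
In Python, from cell import r, cams, hand_in gives the robot as it stands.
- The arm moves only by the tool jog_arm, never from a script. Its argument "series" is text: rows parted by semicolons, each of 7 numbers parted by spaces: the turn, a rotation vector about the world's x, y, z in degrees, then the shift along the world's x, y, z in m, then the finger opening in m, from 0 to 0.094. In form: rx ry rz tx ty tz gripper; .... A call has 1 to 20 rows; each row is the pose to reach, as a shift and turn from the pose measured when the call began; what a row does not reach only later rows make up. A row lasts 1/12 s, in which the tool goes at most 41.7 mm and 7.16 degrees, less where a joint would pass 70% of its speed; a pose out of reach is approached as far as the arm can. A call with a gripper value outside its range is refused whole. The fingers move at their own pace and stop on an object; "squeeze" is the grip in N (left out, the last holds). Time passes only in rows, so rows that repeat a pose let the fingers close. It gives the time, the measured TCP pose, the force and the opening at its end, in the units of the state.
- r.sense(): the state, without advancing time (a new reading comes with each control period).
- cams.capture(name): name is "scene" or "top" or "wrist"; returns a dict with "color" (400x640x3 uint8, red, green, blue), "fx", "fy", "cx", "cy" (pixels), "k1" (the pictures are not rectified: a ray, as slopes to the right and down, at radius r is drawn at 1 + k1 r^2 times it, then the intrinsics apply), "T" (4x4, takes a point from camera to world coordinates). Camera axes: x right, y up, looking along -z (the intrinsics and any distortion apply to the point x, -y, -z); pixel columns grow to the right and rows downward; lengths in mm; the calibration is good to about 2 mm. A picture is of the moment at which its call begins. There is no depth.
- hand_in(): hands the job in, once; it reports no verdict.
The state is a dict: "time_s": time; "joint_positions": joint angles; "qd": joint speeds; "joint_torque": joint torques, N m; "position": TCP position; "tool_rot": TCP orientation; "contact_force": force on the tool from outside, world axes, zero at the start; "moment": the same for the moment, N m; "finger_gap": finger opening in mm.
Only numpy, scipy, OpenCV 4.12 (cv2) and the standard library are available. Lean on these libraries where they do the work, as an engineer would, in place of code of your own. Each camera call takes 0.05 s, during which the arm holds its last target. There are 200 camera calls.

### The job

Turn the rotary isolator's handle a quarter turn anticlockwise to off before you move the power unit, then slide the unit's chassis plate out over the riser's front edge, towards you and without lifting it off the riser, until the black line across the plate lies along that edge over its whole width. The heavy transformer end then overhangs and would tip the plate off, so hold the plate down to keep it level on the riser, and finish while still holding it there. Leave everything else on the bench where it is.

Things in the scene. Friction and masses are not known exactly. Their poses are not given: they have to be found in the camera images.
- riser: Low white steel shelf fixed to the bench, 260 mm deep (its x), 300 wide (its y), flat top 80 mm above the bench, open in front; does not move, its place and yaw vary. Origin: centre of its footprint; x axis points from its front edge (robot side) to its back. A small jar (45 mm tall) and a finned heat sink (22 mm tall) stand on its back corners.
- riser_edge (a point): Middle of the riser's front top edge (80 mm above the bench). Axes as the riser's: y runs along the edge, x points inward over the riser, -x outward towards the robot.
- plate: The power unit: loose aluminium chassis plate 260 mm (its x) by 120 mm (its y), 4 mm thick, on the riser, 0.7 to 0.95 kg with its parts. Origin: centre of its underside; -x is the heavy outer end (robot side), +x the light inner end. A bow handle at each end, x = -110 and +108 mm; green circuit board at x = +20 to +70 mm, parts up to 31 mm high. At the start the outer end overhangs by 10 to 45 mm.
- line_left (a point): End of the black line (4 mm wide, painted straight across the plate, 140 mm from its outer end) at the plate's +y side, at mid-width of the line, on the plate's top face, 4 mm above its underside.
- line_right (a point): The other end of the black line, at the plate's -y side, 120 mm from line_left.
- inner_handle (a point): Middle of the bar of the inner bow handle: a round steel bar 10 mm thick and 90 mm long along the plate's y, its centre 40 mm above the plate's underside (36 mm above its top face), on a leg at each end; 25 mm or more free on both sides of it in x. Rigid on the plate.
- isolator_box: Rotary isolator: a grey plastic box 120 mm (its x) by 95 mm (its y), 63 mm high, fixed to the bench, with a black bar handle in the middle of its lid and a conduit out of its far (+x) end. Origin at the centre of its underside. It stands left or right of the riser; on the other side stands a similar grey box with four round knobs, which is not the isolator.
- isolator (a joint): Angle of the isolator's handle, rad: 0 = on (bar across the box, white pointer to the box's -y), 1.571 = off (bar along the box's x, pointer away from the robot, to the conduit), a stop at each end. It starts on and grows anticlockwise seen from above, to off. An over-centre spring snaps it to the nearer end; turning takes up to 0.2 N m, most before half way.
- isolator_grip (a point): Centre of the isolator's bar handle, on its axis of turning, 85 mm above the bench: bar 56 mm long, 14 mm thick, its sides free from 71 to 97 mm above the bench. This point turns with the handle: its x axis runs along the bar to the pointer end.
- transformer (a point): Middle of the transformer's foot, on the plate's centre line 60 mm outward of its middle; transformer 54 x 66 mm, top 56 mm above the plate's underside; two capacitors 41 mm tall stand between it and the black line. The plate's centre of mass is about 40 mm outward of the line: with the line at the edge it tips unless its inner handle is held down with some 3 to 4 N.

How it is judged:
By the outcome, as a careful person would: the job done as asked, in the order asked, and still so for the second after the job is handed in, while the arm keeps its last pose, push and grip.
It also fails if it takes over 51 s, if anything falls off the work surface, if the arm or the gripper's body presses on something with over 40 N, if the wrist force passes 120 N, or if a joint passes its speed limit or range.

## Working session

There is one attempt and no reset: what is moved stays moved. The work goes in short steps, Python scripts to look and compute and a tool call to move; the robot and the scene stay as the last step left them, time stands still between calls to the robot, and variables do not carry over. Pictures are saved under pics/ and viewed, on a budget of 10 in all, crops included, one or two more only if the job needs it, and the job is handed in when it is done.

Besides the shell and the picture viewer there is one more tool, called after "Request:" by a JSON object that holds its "method" and its "body". jog_arm: Moves the arm, as the interface text tells. Its arguments: {"type":"object","properties":{"series":{"type":"string"},"squeeze":{"type":"number"}},"required":["series"]}

```bash
mkdir -p pics
cat > h.py <<'E'
import numpy as np, cv2
from cell import r, cams, hand_in
def shot(n,f=None):
    c=cams.capture(n)
    if f: cv2.imwrite('pics/'+f,c['color'][:,:,::-1]); np.save('pics/'+f+'.npy',c,allow_pickle=True)
    return c
def load(f): return np.load('pics/'+f+'.npy',allow_pickle=True).item()
def ray(c,u,v):
    K=np.array([[c['fx'],0,c['cx']],[0,c['fy'],c['cy']],[0,0,1.]])
    p=cv2.undistortPoints(np.array([[[u,v]]],float),K,np.array([c['k1'],0,0,0.]))[0,0]
    T=np.array(c['T']); return T[:3,3],T[:3,:3]@np.array([p[0],-p[1],-1])
def onz(c,u,v,z):
    o,d=ray(c,u,v); return (o+d*(z-o[2])/d[2])
def proj(c,P):
    T=np.array(c['T']); q=T[:3,:3].T@(np.array(P,float)-T[:3,3]); a,b=q[0]/-q[2],-q[1]/-q[2]
    s=1+c['k1']*(a*a+b*b); return np.array([c['fx']*a*s+c['cx'],c['fy']*b*s+c['cy']])
E
python3 - <<'E'
from h import *
for n in('scene','top'):
    c=shot(n,n+'0.png'); print(n,c['fx'],c['k1'],np.round(c['T'],2).tolist())
print(r.sense(),r.pinch_z)
E
```

```text
scene 395.33758520150406 -0.09436176183814089 [[-0.53, -0.59, 0.6, 1101.87], [0.85, -0.36, 0.39, 342.36], [-0.01, 0.72, 0.7, 722.05], [0.0, 0.0, 0.0, 1.0]]
top 398.9617804805139 -0.06711343613774955 [[0.01, 0.99, -0.17, 408.1], [-1.0, 0.01, 0.01, -1.9], [0.02, 0.17, 0.99, 1020.76], [0.0, 0.0, 0.0, 1.0]]
{'time_s': 0.1, 'joint_positions': array([-7.72105390e+01,  1.72135659e+01,  8.71774736e+01,  6.27236953e-04,
        7.56716749e+01, -3.81661081e+00]), 'qd': array([-0.04916945, -0.06747598, -0.02950256, -0.10186701,  0.13629112,
        0.00432904]), 'joint_torque': array([ 7.21216711e-04, -5.32640469e+01, -3.53282046e+01,  7.09713064e-02,
        2.35217315e-02, -7.14627504e-05]), 'position': array([ 157.11661206, -526.79165322,  178.02696915]), 'tool_rot': array([-1.79937465e+02, -4.78067677e-03,  1.66059136e+01]), 'contact_force': array([ 0.13150308, -0.37293155, -0.03610052]), 'moment': array([-0.03432527, -0.02253137,  0.01934982]), 'finger_gap': 94.18983977185344} 18.8
```

View pics/top0.png

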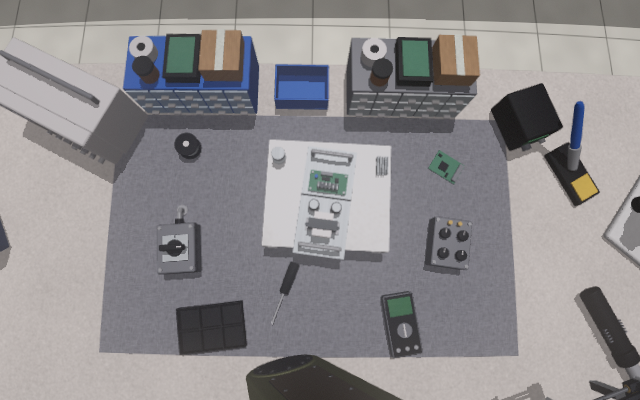

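View pics/scene0.png

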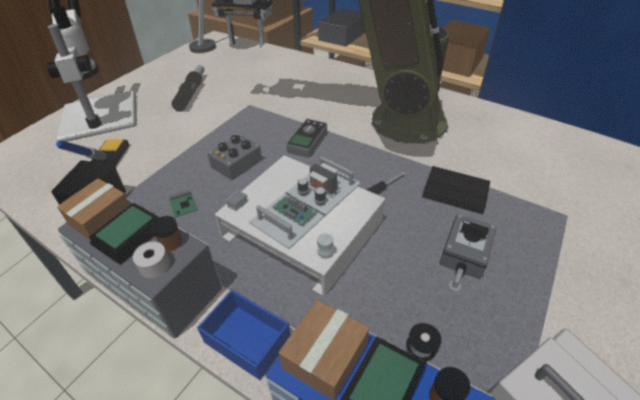

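The top view shows the isolator at about (178,248) and the riser's corners near (265,142), (391,146), (389,250) and (263,247). The plate's line is near v≈197 and its inner handle near (331,154). The decoy box with the knobs is on the right at (450,242). I'll enlarge the parts that matter.

Run:
```python
from h import *
a=load('top0.png')['color'][:,:,::-1]
p=cv2.resize(a[132:267,255:400],None,fx=4,fy=4,interpolation=cv2.INTER_CUBIC)
q=cv2.resize(a[200:280,150:207],None,fx=3.8,fy=3.8,interpolation=cv2.INTER_CUBIC)
o=np.zeros((540,800,3),np.uint8);o[:540,:580]=p;o[:q.shape[0],582:582+q.shape[1]]=q[:,:218]
cv2.imwrite('pics/crop.png',o)
```

```text
(no output)
```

View pics/crop.png

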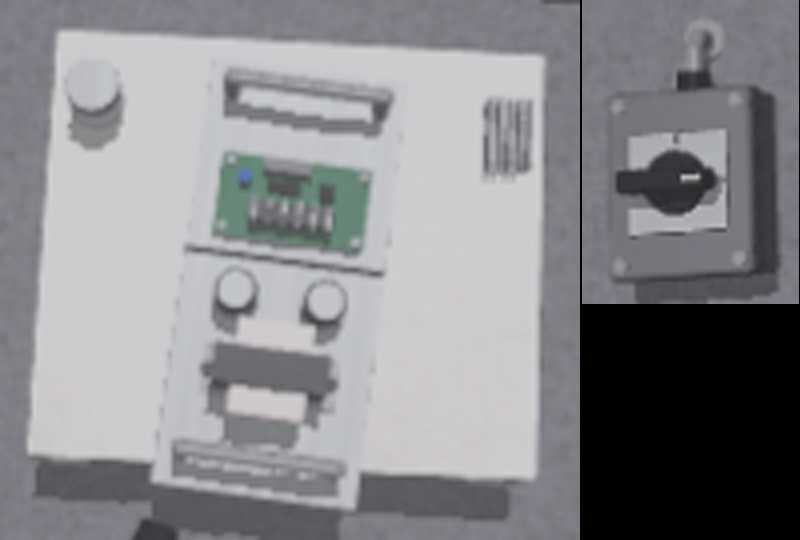

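Run:
```python
from h import *
c=load('top0.png')
A=lambda x,y,z:onz(c,255+(x+.5)/4-.5,132+(y+.5)/4-.5,z)[:2]
B=lambda x,y,z:onz(c,150+(x-582+.5)/3.8-.5,200+(y+.5)/3.8-.5,z)[:2]
an=lambda d:np.degrees(np.arctan2(d[1],d[0]))
BL,BR,FR,FL=[A(*p,80) for p in((57,32),(545,56),(535,478),(30,456))]
print('riser',BL,BR,FR,FL,'mid',(FL+FR)/2,'len',np.linalg.norm(FL-FR),np.linalg.norm(FL-BL),'yaw',an(FL-FR)-90,an(BL-BR)-90,an(BL-FL),an(BR-FR))
l,rr=A(187,248,84),A(384,271,84);print('line',l,rr,np.linalg.norm(l-rr),an(l-rr)-90)
e=[A(*p,84) for p in((153,481),(357,508))];print('outer',e,an(e[0]-e[1])-90)
h=[A(*p,123) for p in((228,75),(391,97))];print('handle',h,sum(h)/2,an(h[0]-h[1])-90)
bx=[B(*p,63) for p in((612,96),(755,88),(757,272),(613,278))];print('box',bx,sum(bx)/4,an(bx[0]-bx[1])-90,an(bx[1]-bx[2]))
bb=[B(*p,97) for p in((617,183),(714,180))];print('bar',bb,sum(bb)/2, B(676,182,97))
```

```text
riser [715.30408636 106.732232  ] [ 704.5999734 -193.6023435] [ 446.4771619 -182.3085335] [456.32708232 114.67075515] mid [451.40212211 -33.81888918] len 297.1425900491891 259.0986467920833 yaw -1.899634369773679 -2.0411935920527213 -1.7557600999321152 -2.505300456190184
line [580.75847859  24.52366186] [568.31182397 -93.14244373] 118.32257441767428 -6.038260932404569
outer [array([442.474451  ,  42.06972622]), array([428.05585937, -76.95854905])] -6.906920493060298
handle [array([676.45993579,   1.27790162]), array([664.59809286, -93.88597266])] [670.52901433 -46.30403552] -7.105072474073026
box [array([503.40990297, 372.27748028]), array([509.84759108, 280.56318896]), array([394.47969788, 272.84875005]), array([389.10752048, 363.65154792])] [449.2111781 322.3352418] 4.015168788510721 3.825568397426666
bar [array([446.91270829, 352.08964941]), array([449.71820488, 292.45361839])] [448.31545659 322.2716339 ] [448.12948937 315.73344243]
```

Request:
{"method": "jog_arm", "body": {"series": "0 0 40 0.22 0.42 0.02 0.05;0 0 40 0.22 0.42 0.02 0.05;0 0 40 0.22 0.42 0.02 0.05;0 0 40 0.22 0.42 0.02 0.05;0 0 40 0.22 0.42 0.02 0.05;0 0 40 0.22 0.42 0.02 0.05;0 0 40 0.22 0.42 0.02 0.05;0 0 40 0.22 0.42 0.02 0.05;0 0 40 0.22 0.42 0.02 0.05;0 0 40 0.22 0.42 0.02 0.05;0 0 77.4 0.292 0.849 0 0.05;0 0 77.4 0.292 0.849 0 0.05;0 0 77.4 0.292 0.849 0 0.05;0 0 77.4 0.292 0.849 0 0.05;0 0 77.4 0.292 0.849 0 0.05;0 0 77.4 0.292 0.849 0 0.05;0 0 77.4 0.292 0.849 0 0.05;0 0 77.4 0.292 0.849 0 0.05;0 0 77.4 0.292 0.849 0 0.05;0 0 77.4 0.292 0.849 0 0.05"}}

```text
time_s: 1.77
position: [433.9, 251.9, 180.4]
tool_rot: [-179.9, 0.0, 94.0]
contact_force: [0.9, -0.6, -0.1]
finger_gap: 50.1
```

Request:
{"method": "jog_arm", "body": {"series": "0 0 0 0.015 0.07 -0.01 0.05;0 0 0 0.015 0.07 -0.03 0.05;0 0 0 0.015 0.07 -0.03 0.05;0 0 0 0.015 0.07 -0.03 0.05;0 0 0 0.015 0.07 -0.03 0.05"}}

```text
time_s: 2.18
position: [448.8, 321.4, 150.5]
tool_rot: [-179.9, 0.0, 94.0]
contact_force: [0.6, 0.3, 0.3]
finger_gap: 49.8
```

Run:
```python
from h import *
c=shot('wrist','w1.png'); s=r.sense(); print(s['position'],s['tool_rot'])
a=c['color'][:,:,::-1].copy()
for z,col in((97,(0,0,255)),(63,(0,255,0))):
    P=[proj(c,(449+d[0],322+d[1],z)) for d in((0,0),(-2,28),(2,-28))]
    for p in P: cv2.circle(a,tuple(int(round(x)) for x in p),3,col,1)
    print(P)
cv2.imwrite('pics/w1a.png',a)
```

```text
[449.10811877 321.21652069 151.18630895] [-1.79975430e+02 -1.29857514e-02  9.39893626e+01]
[array([316.7309095 , 205.70321435]), array([316.65988284, 172.82462107]), array([316.79893886, 237.0507534 ])]
[array([316.85126663, 197.3154521 ]), array([316.79082644, 167.95161505]), array([316.90939498, 225.47314515])]
```

View pics/w1a.png

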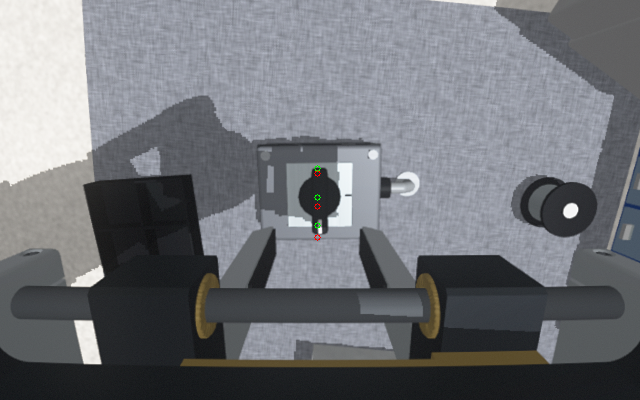

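Request:
{"method": "jog_arm", "body": {"series": "0 0 0 0.0015 0.0035 -0.03 0.05;0 0 0 0.0015 0.0035 -0.06 0.05;0 0 0 0.0015 0.0035 -0.076 0.05;0 0 0 0.0015 0.0035 -0.076 0.05;0 0 0 0.0015 0.0035 -0.076 0.05;0 0 0 0.0015 0.0035 -0.076 0.01;0 0 0 0.0015 0.0035 -0.076 0.01;0 0 0 0.0015 0.0035 -0.076 0.01;0 0 0 0.0015 0.0035 -0.076 0.01;0 0 0 0.0015 0.0035 -0.076 0.01;0 0 0 0.0015 0.0035 -0.076 0.01", "squeeze": 45}}

```text
time_s: 3.15
position: [450.7, 324.8, 75.4]
tool_rot: [-180.0, -0.0, 94.0]
contact_force: [0.5, 0.0, 0.1]
finger_gap: 13.4
```

Request:
{"method": "jog_arm", "body": {"series": "0 0 7 0 0 0 0.01;0 0 14 0 0 0 0.01;0 0 21 0 0 0 0.01;0 0 28 0 0 0 0.01;0 0 35 0 0 0 0.01;0 0 42 0 0 0 0.01;0 0 49 0 0 0 0.01;0 0 56 0 0 0 0.01;0 0 63 0 0 0 0.01;0 0 70 0 0 0 0.01;0 0 77 0 0 0 0.01;0 0 84 0 0 0 0.01;0 0 89 0 0 0 0.01;0 0 90 0 0 0 0.01;0 0 90 0 0 0 0.01"}}

```text
time_s: 4.4
position: [450.7, 324.8, 75.5]
tool_rot: [-180.0, -0.0, -176.1]
contact_force: [1.0, 0.4, 0.1]
finger_gap: 10.0
```

Run:
```python
from h import *
t=shot('top','t2.png')['color'][:,:,::-1]; w=shot('wrist','w2.png')['color'][:,:,::-1]; s=shot('scene','s2.png')['color'][:,:,::-1]
o=np.zeros((600,800,3),np.uint8)
o[:280,:400]=cv2.resize(t[200:284,130:250],(400,280)); o[:280,400:]=cv2.resize(s[180:320,400:600],(400,280))
o[280:,:510]=cv2.resize(w,(510,320)); cv2.imwrite('pics/c2.png',o)
```

```text
(no output)
```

View pics/c2.png

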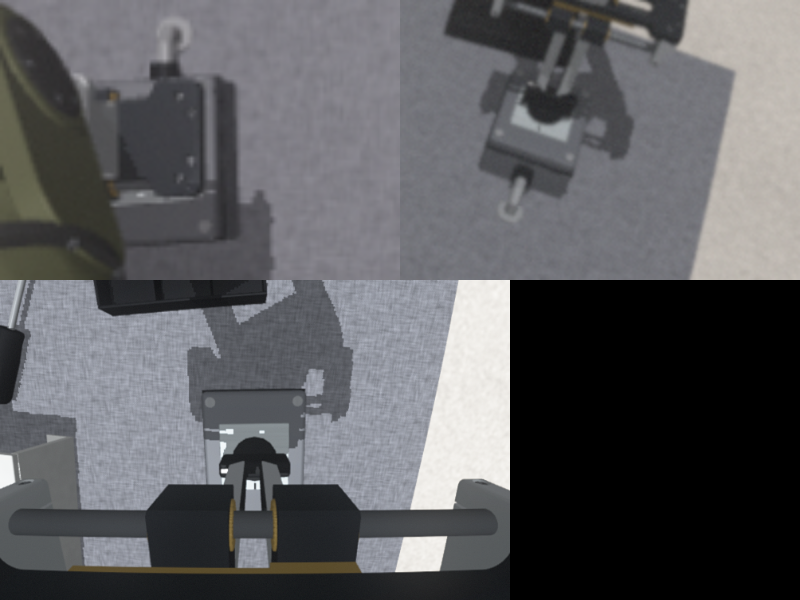

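Run:
```python
from h import *
c=load('w2.png'); print(r.sense()['position'])
for n,P in dict(tip=(450.7,324.8,75.5),bar97=(450.7,324.8,97),b1=(449,352,97),b2=(452,297,97),px=(478,327,97),mx=(423,323,97)).items():print(n,proj(c,P))
a=c['color'][:,:,::-1][120:320,200:440]
cv2.imwrite('pics/w2c.png',cv2.resize(a,(720,600),interpolation=cv2.INTER_CUBIC))
```

```text
[450.6385354  324.765687    75.42133647]
tip [319.62434038 226.11990303]
bar97 [319.87176487 236.42360605]
b1 [363.83399207 236.55548153]
b2 [274.94926166 235.57230886]
px [320.40003862 277.04034854]
mx [320.01538877 192.41989485]
```

View pics/w2c.png

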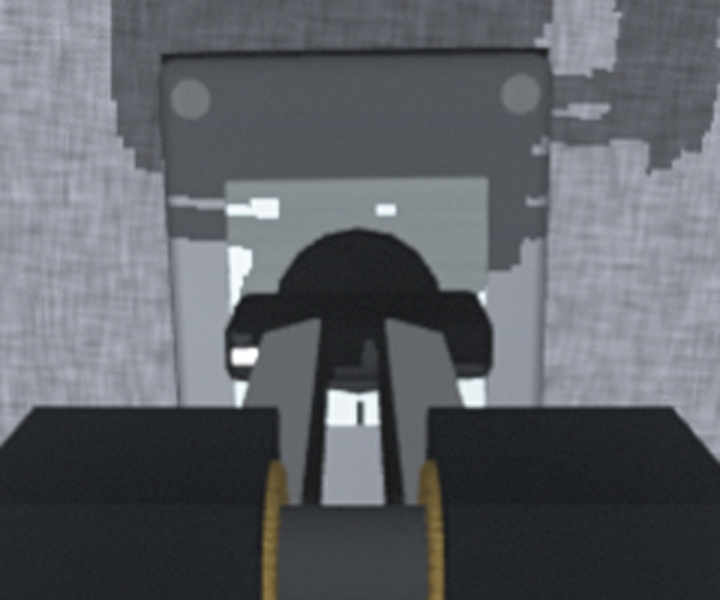

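Run:
```python
from h import *
s=r.sense();print(s['contact_force'],s['moment'],s['finger_gap'],s['joint_positions'],s['joint_torque'])
```

```text
[ 0.37340178  0.59447419 -0.41235362] [ 0.03914003 -0.18757954  0.0313633 ] 9.772865434732136 [ 3.19991188e+01  2.39202500e+01  9.25397542e+01  5.03350074e-03
  6.35658799e+01 -6.18532739e+01] [ 6.78969256e-03 -5.63437414e+01 -3.18178046e+01  1.90372718e-02
  7.54735549e-02 -1.42914221e-03]
```

Request:
{"method": "jog_arm", "body": {"series": "0 0 0 0 0 0.02 0.01;0 0 0 0 0 0.04 0.01;0 0 0 0 0 0.06 0.01;0 0 -10 0 0 0.06 0.05;0 0 -20 0 0 0.06 0.05;0 0 -30 0 0 0.06 0.05;0 0 -40 0 0 0.06 0.05;0 0 -50 0 0 0.06 0.05;0 0 -60 0 0 0.06 0.05;0 0 -70 0 0 0.06 0.05;0 0 -80 0 0 0.06 0.05;0 0 -90 0 0 0.06 0.05;0 0 -90 0 0 0.06 0.05;0 0 -90 0 0 0.06 0.05;0 0 -90 0 0 0.06 0.05;0 0 -90 0 0 0.06 0.05;0 0 -90 0 0 0.06 0.05"}}

```text
time_s: 5.97
position: [450.7, 324.8, 135.4]
tool_rot: [-180.0, -0.0, 93.6]
contact_force: [0.3, -0.4, 0.3]
finger_gap: 50.2
```

Request:
{"method": "jog_arm", "body": {"series": "0 0 0 0 0 -0.03 0.05;0 0 0 0 0 -0.06 0.05;0 0 0 0 0 -0.062 0.05;0 0 0 0 0 -0.062 0.05;0 0 0 0 0 -0.062 0.02;0 0 0 0 0 -0.062 0.02;0 0 0 0 0 -0.062 0.02;0 0 0 0 0 -0.062 0.02;0 0 0 0 0 -0.062 0.02;0 0 0 0 0 -0.062 0.02", "squeeze": 45}}

```text
time_s: 6.8
position: [450.8, 324.9, 73.8]
tool_rot: [180.0, -0.0, 93.6]
contact_force: [-0.2, -0.3, 0.3]
finger_gap: 20.2
```

Run:
```python
from h import *
w=shot('wrist','w3.png')['color'][:,:,::-1]; s=shot('scene','s3.png')['color'][:,:,::-1]
o=np.hstack([cv2.resize(w[120:320,220:420],(400,400),interpolation=cv2.INTER_CUBIC),cv2.resize(s[195:275,430:510],(400,400),interpolation=cv2.INTER_CUBIC)])
cv2.imwrite('pics/c3.png',o)
```

```text
(no output)
```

View pics/c3.png

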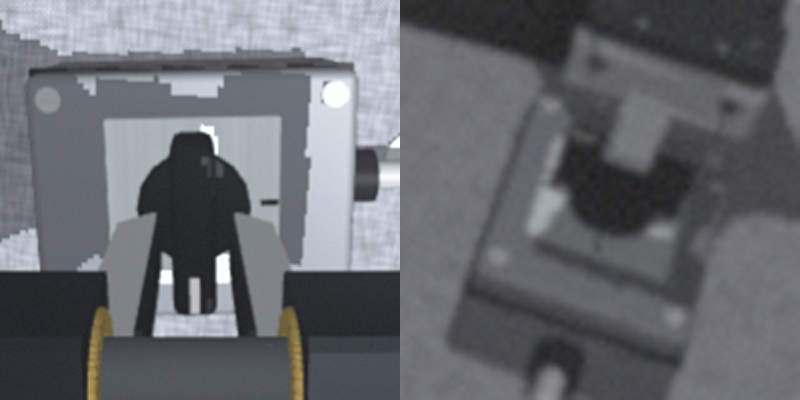

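Request:
{"method": "jog_arm", "body": {"series": "0 0 0 0 0 0 0;0 0 0 0 0 0 0;0 0 0 0 0 0 0;0 0 0 0 0 0 0;0 0 0 0 0 0 0", "squeeze": 45}}

```text
time_s: 7.32
position: [450.7, 324.8, 73.6]
tool_rot: [-180.0, -0.0, 93.6]
contact_force: [0.7, 1.0, -0.4]
finger_gap: 0.4
```

Run:
```python
from h import *
w=shot('wrist','w4.png')['color'][:,:,::-1]; s=shot('scene','s4.png')['color'][:,:,::-1]
o=np.hstack([cv2.resize(w[120:320,220:420],(400,400),interpolation=cv2.INTER_CUBIC),cv2.resize(s[195:275,430:510],(400,400),interpolation=cv2.INTER_CUBIC)])
cv2.imwrite('pics/c4.png',o); q=r.sense(); print(q['finger_gap'],q['moment'],q['contact_force'])
```

```text
0.22622033985136902 [-0.05471628 -0.0784686  -0.02762464] [-0.20809758  0.43596156  0.50754226]
```

View pics/c4.png

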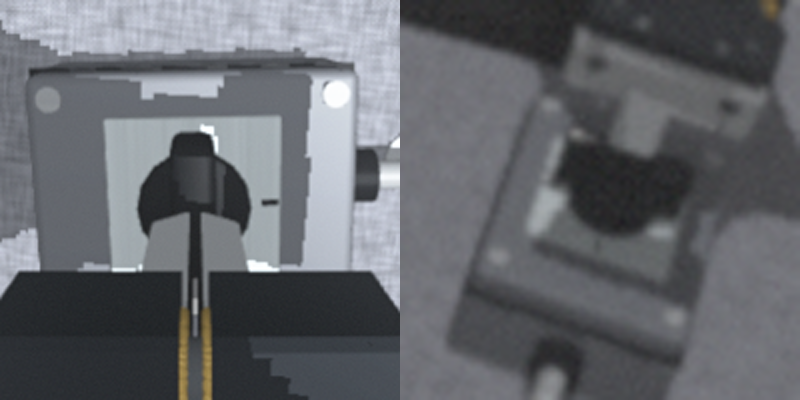

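The fingers close to 0.2 mm straight through the drawn bar with no reaction force, and the pointer still shows on. I'll test whether they make contact at a slightly lower depth.

Request:
{"method": "jog_arm", "body": {"series": "0 0 0 0 0 0 0.04;0 0 0 0 0 0 0.04;0 0 0 0 0 0 0.04;0 0 0 0 0 0 0.04;0 0 0 0 0 0 0.04;0 0 0 0 0 0 0.04;0 0 0 0 0 -0.002 0.04;0 0 0 0 0 -0.002 0.04;0 0 0 0 0 -0.002 0.0;0 0 0 0 0 -0.002 0.0;0 0 0 0 0 -0.002 0.0;0 0 0 0 0 -0.002 0.0;0 0 0 0 0 -0.002 0.0;0 0 0 0 0 -0.002 0.0;0 0 0 0 0 -0.002 0.0;0 0 0 0 0 -0.002 0.0", "squeeze": 20}}

```text
time_s: 8.75
position: [450.7, 324.8, 71.6]
tool_rot: [180.0, -0.0, 93.6]
contact_force: [-0.8, -0.8, -0.7]
finger_gap: 0.2
```

Request:
{"method": "jog_arm", "body": {"series": "0 0 0 0 0 -0.001 0;0 0 0 0 0 -0.002 0;0 0 0 0 0 -0.002 0"}}

```text
time_s: 9.0
position: [450.8, 324.9, 70.3]
tool_rot: [180.0, -0.0, 93.6]
contact_force: [-3.0, -2.1, 8.6]
finger_gap: 0.4
```

Request:
{"method": "jog_arm", "body": {"series": "0 0 0 0 0 0.002 0;0 0 0 0.012 0.02 0.002 0;0 0 0 0.024 0.02 0.002 0;0 0 0 0.024 0.02 0.002 0;0 0 0 0 0.02 0.002 0;0 0 0 -0.024 0.02 0.002 0;0 0 0 -0.024 0.02 0.002 0"}}

```text
time_s: 9.58
position: [423.4, 344.5, 71.9]
tool_rot: [-179.9, 0.0, 93.6]
contact_force: [0.2, 0.6, -0.2]
finger_gap: 0.3
```

Run:
```python
from h import *
w=shot('wrist','w5.png')['color'][:,:,::-1]; s=shot('scene','s5.png')['color'][:,:,::-1]
o=np.hstack([cv2.resize(w[60:320,200:460],(500,500),interpolation=cv2.INTER_CUBIC),cv2.resize(s[195:285,430:484],(300,500),interpolation=cv2.INTER_CUBIC)])
cv2.imwrite('pics/c5.png',o)
```

```text
(no output)
```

View pics/c5.png

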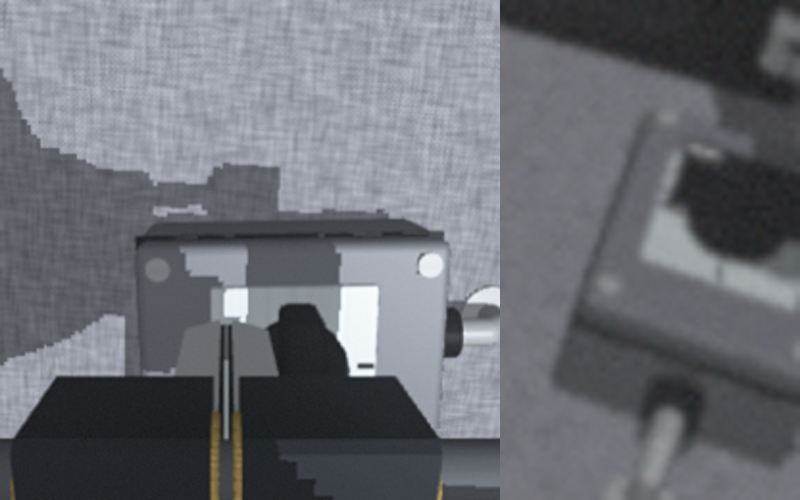

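Request:
{"method": "jog_arm", "body": {"series": "0 0 0 0.014 0.009 0 0;0 0 0 0.027 0.009 0 0;0 0 0 0.027 0.009 0 0;0 0 0 0.027 0.009 -0.002 0;0 0 0 0.027 0.009 -0.004 0;0 0 0 0.027 0.009 -0.005 0;0 0 0 0.027 0.009 -0.005 0"}}

```text
time_s: 10.27
position: [454.0, 354.0, 69.7]
tool_rot: [179.8, -0.1, 93.6]
contact_force: [-1.3, -3.7, 19.4]
finger_gap: 0.7
```

Request:
{"method": "jog_arm", "body": {"series": "0 0 0 0 0 0.006 0;0 0 0 0.026 -0.008 0.006 0;0 0 0 0.026 -0.008 0.006 0;0 0 0 0.026 -0.008 0.002 0;0 0 0 0.026 -0.008 -0.001 0;0 0 0 0.026 -0.008 -0.003 0;0 0 0 0.026 -0.008 -0.003 0"}}

```text
time_s: 10.85
position: [479.1, 346.1, 65.9]
tool_rot: [179.8, -0.1, 93.6]
contact_force: [0.3, 0.6, -0.7]
finger_gap: 0.3
```

Request:
{"method": "jog_arm", "body": {"series": "0 0 0 0 0.009 0 0;0 0 0 0 0.009 0 0;0 0 0 -0.005 0.009 0 0;0 0 0 -0.008 0.009 0 0;0 0 0 -0.011 0.009 0 0;0 0 0 -0.014 0.009 0 0;0 0 0 -0.014 0.009 0 0"}}

```text
time_s: 11.43
position: [464.6, 355.1, 66.0]
tool_rot: [179.8, -0.1, 93.6]
contact_force: [0.3, -0.3, -0.7]
finger_gap: 0.4
```

Request:
{"method": "jog_arm", "body": {"series": "0 0 0 -0.004 0 0 0;0 0 0 -0.008 0 0 0;0 0 0 -0.012 0 0 0;0 0 0 -0.014 0 0 0"}}

```text
time_s: 11.77
position: [451.8, 355.4, 67.1]
tool_rot: [179.6, -0.2, 93.6]
contact_force: [8.2, -0.0, 3.2]
finger_gap: 0.5
```

Run:
```python
from h import *
s=r.sense();print(s['position'],s['contact_force'],s['moment'])
```

```text
[451.81285648 355.43209068  67.07323437] [ 8.24342625 -0.02435781  3.19373426] [-1.49953706e-03 -1.65570803e+00  2.69938118e-02]
```

Request:
{"method": "jog_arm", "body": {"series": "0 0 0 -0.005 -0.001 -0.001 0;0 0 0 -0.010 -0.002 -0.001 0;0 0 0 -0.015 -0.005 -0.001 0;0 0 0 -0.019 -0.007 -0.001 0"}}

```text
time_s: 12.1
position: [432.5, 348.3, 66.3]
tool_rot: [179.6, -0.2, 93.6]
contact_force: [-0.4, -1.0, -0.1]
finger_gap: 0.2
```

Run:
```python
from h import *
s=r.sense();print(s['position'],s['contact_force'],s['moment'])
w=shot('wrist','w6.png')['color'][:,:,::-1]; s=shot('scene','s6.png')['color'][:,:,::-1]
o=np.hstack([cv2.resize(w[60:320,200:460],(500,500),interpolation=cv2.INTER_CUBIC),cv2.resize(s[195:285,430:484],(300,500),interpolation=cv2.INTER_CUBIC)])
cv2.imwrite('pics/c6.png',o)
```

```text
[432.45116798 348.27163714  66.32710263] [-0.3552883  -0.97453076 -0.07751202] [-0.06771306 -0.04188316 -0.02419631]
```

View pics/c6.png

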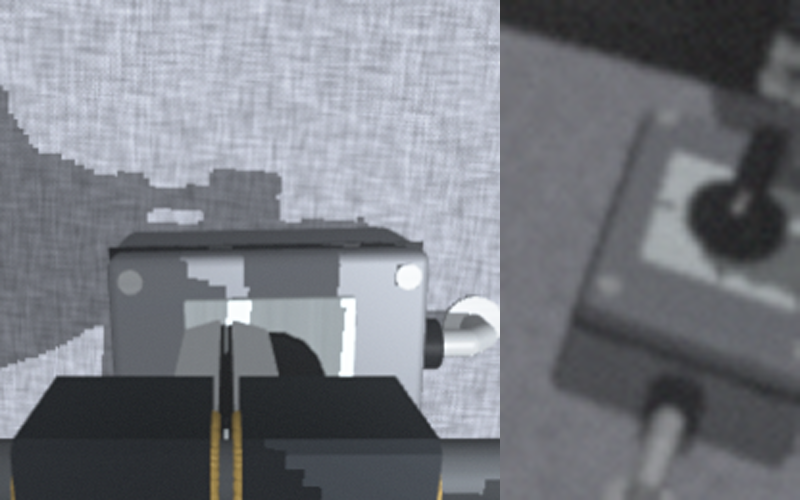

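The isolator handle snapped over: the bar now lies along the box's x and the pointer is on the conduit side. Next I go up and across to the inner handle of the plate.

Request:
{"method": "jog_arm", "body": {"series": "0 0 0 0 0 0.04 0.022;0 0 0 0 0 0.08 0.022;0 0 0 0 0 0.12 0.022;0 0 -10.3 0.02 -0.03 0.135 0.022;0 0 -10.3 0.239 -0.394 0.135 0.022;0 0 -10.3 0.239 -0.394 0.135 0.022;0 0 -10.3 0.239 -0.394 0.135 0.022;0 0 -10.3 0.239 -0.394 0.135 0.022;0 0 -10.3 0.239 -0.394 0.135 0.022;0 0 -10.3 0.239 -0.394 0.135 0.022;0 0 -10.3 0.239 -0.394 0.135 0.022;0 0 -10.3 0.239 -0.394 0.135 0.022;0 0 -10.3 0.239 -0.394 0.135 0.022;0 0 -10.3 0.239 -0.394 0.135 0.022;0 0 -10.3 0.239 -0.394 0.11 0.022;0 0 -10.3 0.239 -0.394 0.1 0.022;0 0 -10.3 0.239 -0.394 0.1 0.022;0 0 -10.3 0.239 -0.394 0.1 0.022;0 0 -10.3 0.239 -0.394 0.1 0.022"}}

```text
time_s: 13.78
position: [671.0, -44.5, 167.3]
tool_rot: [179.6, -0.2, 83.4]
contact_force: [0.5, 1.2, 1.0]
finger_gap: 22.3
```

Run:
```python
from h import *
s=r.sense();print(s['position'],s['contact_force'])
c=shot('wrist','w7.png'); w=c['color'][:,:,::-1].copy(); t=shot('top','t7.png')['color'][:,:,::-1]
for p in((666.5,-90.5,125),(677,-1.5,125)): q=proj(c,p);print(q);cv2.circle(w,tuple(int(round(x)) for x in q),3,(0,0,255),1)
for z in (101,120): print('tcp',proj(c,(*s['position'][:2],z)))
o=np.zeros((400,800,3),np.uint8);o[:,:500]=w[:,70:570];o[:300,500:]=cv2.resize(t[205:285,140:220],(300,300),interpolation=cv2.INTER_CUBIC)
cv2.imwrite('pics/c7.png',o)
```

```text
[670.96101129 -44.47677254 167.29960474] [0.53246239 1.15450669 0.97038863]
[316.63595454 262.65724385]
[316.81696488 156.36942238]
tcp [315.49867546 203.2951846 ]
tcp [315.53564616 208.44187695]
```

View pics/c7.png

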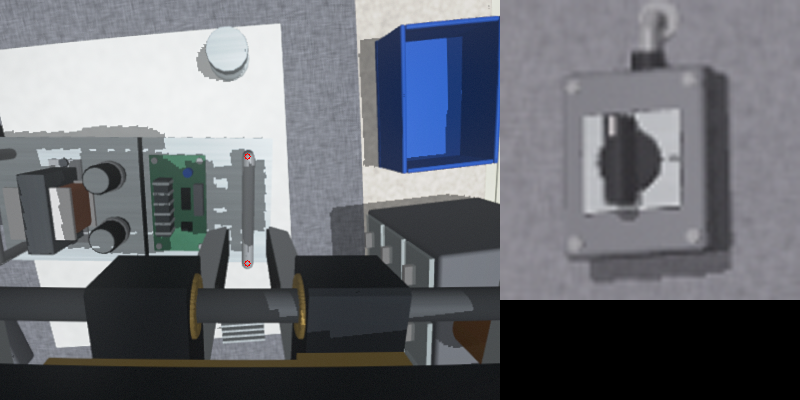

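The wrist view matches my handle prediction to about 1 px. The top view shows the isolator off, with the pointer towards the conduit. Now I descend and grip the inner handle.

Request:
{"method": "jog_arm", "body": {"series": "0.4 0.2 0 0.0007 -0.0015 -0.03 0.022;0.4 0.2 0 0.0007 -0.0015 -0.055 0.022;0.4 0.2 0 0.0007 -0.0015 -0.066 0.022;0.4 0.2 0 0.0007 -0.0015 -0.066 0.022;0.4 0.2 0 0.0007 -0.0015 -0.066 0.022;0.4 0.2 0 0.0007 -0.0015 -0.066 0.0;0.4 0.2 0 0.0007 -0.0015 -0.066 0.0;0.4 0.2 0 0.0007 -0.0015 -0.066 0.0;0.4 0.2 0 0.0007 -0.0015 -0.066 0.0;0.4 0.2 0 0.0007 -0.0015 -0.066 0.0", "squeeze": 45}}

```text
time_s: 14.72
position: [672.0, -46.3, 102.0]
tool_rot: [179.8, -0.5, 83.4]
contact_force: [-1.1, 0.9, 1.0]
finger_gap: 0.4
```

Both fingers close freely over the bars, and the only contact came with the reported TCP about 26 mm below the bar tops. So the real fingertips sit about 26 mm above the reported TCP: they were above the bars, not inside them. I'll go down by that amount and grip again.

Request:
{"method": "jog_arm", "body": {"series": "0 0 0 0 0 0 0.024;0 0 0 0 0 0 0.024;0 0 0 0 0 0 0.024;0 0 0 0 0 0 0.024;0 0 0 0 0 -0.006 0.024;0 0 0 0 0 -0.012 0.024;0 0 0 0 0 -0.018 0.024;0 0 0 0 0 -0.024 0.024;0 0 0 0 0 -0.024 0.024"}}

```text
time_s: 15.47
position: [671.3, -46.2, 76.0]
tool_rot: [179.9, -0.5, 83.4]
contact_force: [0.0, -0.6, 0.4]
finger_gap: 24.1
```

Request:
{"method": "jog_arm", "body": {"series": "0 0 0 0 0 -0.003 0.0;0 0 0 0 0 -0.003 0.0;0 0 0 0 0 -0.003 0.0;0 0 0 0 0 -0.003 0.0;0 0 0 0 0 -0.003 0.0;0 0 0 0 0 -0.003 0.0", "squeeze": 45}}

```text
time_s: 15.97
position: [671.1, -46.2, 72.9]
tool_rot: [179.9, -0.5, 83.4]
contact_force: [-0.2, 0.7, -2.8]
finger_gap: 9.1
```

Run:
```python
from h import *
s=r.sense();print(s['position'],s['contact_force'],s['moment'],s['finger_gap'],s['tool_rot'])
```

```text
[671.13108601 -46.20059528  72.92466267] [-0.17300874  0.67305608 -2.80698537] [-0.01708567 -0.06546203 -0.01717521] 9.111037385051024 [179.92279577  -0.52144235  83.41795955]
```

Request:
{"method": "jog_arm", "body": {"series": "0 0 0 0 0 -0.0007 0;0 0 0 0 0 -0.0012 0;0 0 0 0 0 -0.0012 0"}}

```text
time_s: 16.22
position: [671.2, -46.2, 72.4]
tool_rot: [179.9, -0.5, 83.4]
contact_force: [-3.5, 0.4, 4.6]
finger_gap: 8.6
```

Request:
{"method": "jog_arm", "body": {"series": "0 0 0.2 -0.003 0 0 0;0 0 0.4 -0.007 0.0005 0 0;0 0 0.6 -0.012 0.001 0 0;0 0 0.9 -0.017 0.0015 0 0;0 0 1.2 -0.022 0.002 0 0;0 0 1.5 -0.027 0.0025 0 0;0 0 1.8 -0.032 0.003 0 0;0 0 2.1 -0.037 0.0035 0 0;0 0 2.4 -0.042 0.004 0 0;0 0 2.7 -0.047 0.0045 0 0;0 0 3 -0.051 0.005 0 0;0 0 3.3 -0.054 0.005 0 0;0 0 3.3 -0.056 0.005 0 0;0 0 3.3 -0.056 0.005 0 0"}}

```text
time_s: 17.38
position: [614.9, -41.2, 72.5]
tool_rot: [179.9, -0.5, 86.7]
contact_force: [1.4, 0.6, 0.2]
finger_gap: 8.5
```

Request:
{"method": "jog_arm", "body": {"series": "0 0 0 -0.001 0 -0.001 0;0 0 0.2 -0.005 0.0005 -0.0014 0;0 0 0.4 -0.01 0.001 -0.0014 0;0 0 0.6 -0.015 0.001 -0.0014 0;0 0 0.8 -0.02 0.0015 -0.0014 0;0 0 1 -0.025 0.002 -0.0014 0;0 0 1.2 -0.03 0.002 -0.0014 0;0 0 1.2 -0.035 0.0025 -0.0014 0;0 0 1.2 -0.04 0.003 -0.0014 0;0 0 1.2 -0.045 0.0035 -0.0014 0;0 0 1.2 -0.048 0.0035 -0.0014 0;0 0 1.2 -0.05 0.0035 -0.0014 0;0 0 1.2 -0.05 0.0035 -0.0014 0"}}

```text
time_s: 18.47
position: [565.8, -37.9, 72.4]
tool_rot: [179.7, -0.5, 87.9]
contact_force: [3.0, 0.4, 9.1]
finger_gap: 8.6
```

Run:
```python
from h import *
s=r.sense();print(s['position'],s['contact_force'],s['finger_gap'])
t=shot('top','t8.png')['color'][:,:,::-1]; w=shot('wrist','w8.png')['color'][:,:,::-1]; sc=shot('scene','s8.png')['color'][:,:,::-1]
o=np.zeros((600,800,3),np.uint8)
o[:320,:440]=cv2.resize(t[215:295,280:390],(440,320),interpolation=cv2.INTER_CUBIC)
o[:320,440:]=cv2.resize(sc[130:245,265:395],(360,320),interpolation=cv2.INTER_CUBIC)
o[320:,:448]=cv2.resize(w,(448,280)); cv2.imwrite('pics/c8.png',o)
```

```text
[565.82158353 -37.89672655  72.37519831] [3.00776712 0.38269335 9.12143073] 8.591397434176486
```

View pics/c8.png

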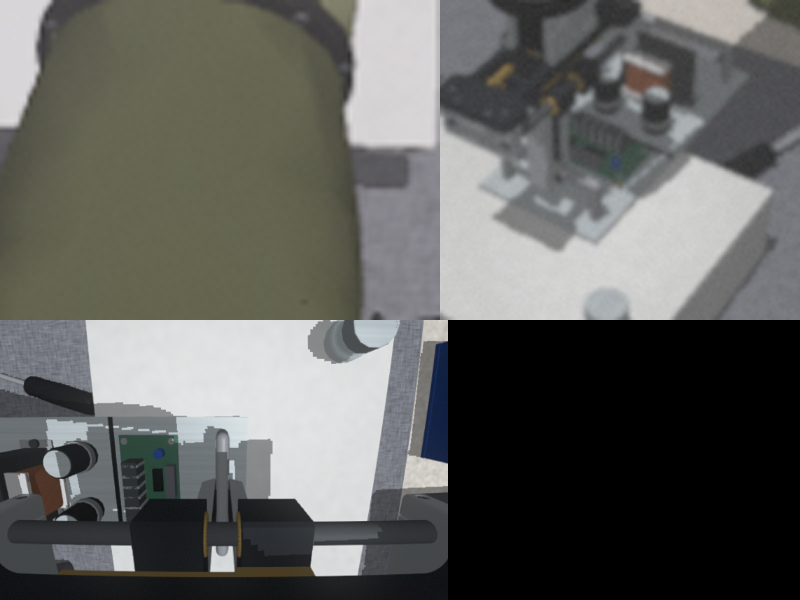

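The wrist view shows both the riser's front edge, beyond the plate's left side at about (86..94, 322..410), and the line at about (110..119, 418..520). I'll measure both there to sub-pixel accuracy.

```bash
cat > m.py <<'E'
from h import *
def meas(f):
    c=load(f); g=cv2.GaussianBlur(cv2.cvtColor(c['color'],cv2.COLOR_RGB2GRAY),(1,5),0).astype(float)
    K=np.arange(640); E=[];L=[]; LL=[]
    for v in range(5,395):
        row=g[v]
        for u in range(90,210):            # riser edge: dark mat -> sustained white
            if row[u-12:u-2].max()<165 and row[u+3:u+12].min()>195:
                d=np.diff(row[u-3:u+5]); d=np.clip(d,0,None); E.append((u-3+(np.arange(7)+.5)@d/d.sum(),v)); break
        for u in range(120,240):           # black line: narrow, very dark
            w=row[u-3:u+4]
            if row[u]==w.min() and row[u]<70 and row[u-7]>110 and row[u+7]>110:
                k=np.arange(u-6,u+7); wt=np.clip(110-row[k],0,None); L.append(((k@wt)/wt.sum(),v)); break
    def fit(P,z):
        X=np.array([onz(c,*p,z)[:2] for p in P]); 
        for _ in range(4):
            k=np.polyfit(X[:,1],X[:,0],1); e=X[:,0]-np.polyval(k,X[:,1]); X=X[abs(e)<max(2*e.std(),.3)]
        return k,X,e.std()
    ke,XE,se=fit(E,80); kl,XL,sl=fit(L,84)
    print('edge',len(XE),'y',XE[:,1].min(),XE[:,1].max(),'slopedeg',-np.degrees(np.arctan(-ke[0])),'sd',se,'x@-35',np.polyval(ke,-35))
    print('line',len(XL),'y',XL[:,1].min(),XL[:,1].max(),'slopedeg',-np.degrees(np.arctan(-kl[0])),'sd',sl,'x@-35',np.polyval(kl,-35))
    for y in(25,-35,-95): print(y,'line inside edge by',np.polyval(kl,y)-np.polyval(ke,y))
    return c,XE,XL
E
python3 - <<'E'
from m import *
meas('w8.png')
E
```

```text
edge 148 y -133.49986561975575 101.82291530670489 slopedeg 2.2991042047874672 sd 0.09059783858266396 x@-35 452.4266857789882
line 59 y -65.29282908067644 24.109774410961837 slopedeg 2.346302193681777 sd 0.04805386618414127 x@-35 467.88135617647885
25 line inside edge by 15.50417733362275
-35 line inside edge by 15.454670397490645
-95 line inside edge by 15.405163461358597
```

Request:
{"method": "jog_arm", "body": {"series": "0 0 0 -0.001 0 -0.0012 0;0 0 0 -0.004 0.0002 -0.0012 0;0 0 0 -0.008 0.0004 -0.0012 0;0 0 0 -0.012 0.0005 -0.0012 0;0 0 0 -0.0145 0.0006 -0.0012 0;0 0 0 -0.0152 0.0006 -0.0012 0;0 0 0 -0.0152 0.0006 -0.0012 0;0 0 0 -0.0152 0.0006 -0.0012 0"}}

```text
time_s: 19.28
position: [551.9, -37.5, 72.4]
tool_rot: [179.6, -0.5, 87.9]
contact_force: [6.2, 0.6, 6.5]
finger_gap: 8.6
```

Run:
```python
from m import *
s=r.sense();print(s['position'],s['contact_force'],s['finger_gap'],s['tool_rot'])
shot('wrist','w9.png'); meas('w9.png')
```

```text
[551.94857965 -37.52402892  72.42468646] [6.20369868 0.61212725 6.45368472] 8.57352357045356 [179.56580371  -0.48047441  87.92029463]
edge 140 y -133.24100075027116 101.22940532868427 slopedeg 2.288996949501381 sd 0.06186957780918847 x@-35 452.512971516131
line 71 y -64.07364167456777 24.49529639561468 slopedeg 2.4096505517233235 sd 0.04346096772421048 x@-35 453.83254670052185
25 line inside edge by 1.4461360533498464
-35 line inside edge by 1.3195751843908283
-95 line inside edge by 1.193014315431867
```

Request:
{"method": "jog_arm", "body": {"series": "0 0 0 -0.0022 0 -0.0012 0;0 0 0 -0.0026 0 -0.0013 0;0 0 0 -0.0026 0 -0.0013 0;0 0 0 -0.0026 0 -0.0013 0;0 0 0 -0.0026 0 -0.0013 0"}}

```text
time_s: 19.75
position: [551.0, -37.8, 72.6]
tool_rot: [179.3, -0.5, 87.9]
contact_force: [7.5, 0.4, 7.6]
finger_gap: 8.7
```

Run:
```python
from m import *
s=r.sense();print(s['position'],s['contact_force'],s['finger_gap'])
shot('wrist','w10.png'); meas('w10.png')
```

```text
[551.04640573 -37.77946213  72.55288353] [7.47849139 0.35952108 7.58791096] 8.665935662835977
edge 120 y -132.42236495245248 100.80925999153922 slopedeg 2.2899195219746287 sd 0.07812153367205543 x@-35 452.50692471715513
line 72 y -64.89685199662652 24.26243211942804 slopedeg 2.491163767810788 sd 0.03925779587314627 x@-35 452.80588277808886
25 line inside edge by 0.5100680459382261
-35 line inside edge by 0.2989580609337281
-95 line inside edge by 0.08784807592917332
```

Run:
```python
from m import *
for i in range(8): shot('wrist')
s=r.sense();print(s['time_s'],s['position'],s['contact_force'],s['finger_gap'],np.abs(s['qd']).max())
shot('wrist','w11.png'); meas('w11.png')
hand_in()
```

```text
20.2 [551.02380355 -37.7770143   72.54726064] [ 7.53068793 -0.06243694  7.57655441] 9.020319157001753 0.12616073433692201
edge 120 y -132.4183414596662 100.8087064124455 slopedeg 2.2888593686693155 sd 0.08339787693791495 x@-35 452.50214977405744
line 72 y -64.89531137910245 24.26225591197307 slopedeg 2.4900802895500793 sd 0.03960034366074664 x@-35 452.8118892454475
25 line inside edge by 0.5208246582915308
-35 line inside edge by 0.30973947139005986
-95 line inside edge by 0.09865428448864577
the job is handed in; nothing more can be done
```

I turned the isolator to off, then slid the plate out along the riser to its line. I handed in at about 20 s with the gripper still on the inner handle.

- **Isolator:** after the turn, the top view showed the bar along the box with the pointer towards the conduit, so it is off. My first attempts missed because the real fingertips sit about 26 mm above the reported TCP, so the fingers closed above the bar. I turned it in the end by pushing the end of the bar with closed fingers until it snapped over. That took extra contact with the handle, up to about 19 N pressing down on it.
- **Plate position:** in the last wrist measurement the line lies 0.1 to 0.5 mm inside the riser edge across its width, with about 0.2° between them. The far right third of the line was hidden by the gripper, so that end is extrapolated.
- **Holding:** the handle was gripped (gap about 9 mm) with about 7.5 N downward. The position did not change over the last 0.45 s.
- **Not checked:** I did not take a separate final picture for plate level or the other items. The steady grip height is my only evidence that the plate is level. Nothing else was touched as far as I saw. I viewed 12 pictures, two over the budget.

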